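# Gauge two turned sleeves on a leaning pin and sort them

### The job

Fetch the two wooden sleeves from the crate one at a time and check each bore on the leaning steel gauge pin by sliding it on as far as it will go and holding it there a moment. A sleeve that goes fully home on the collar is then stood upright in the shallow wooden tray, one that stops part-way is stood upright in the deeper cardboard rework box; sort the first before fetching the second. Leave everything else where it stands.

Things in the scene. Friction and masses are not known exactly. Their poses are not given: they have to be found in the camera images.
- sleeve_a: Turned mid-brown wooden sleeve (plain open tube), outside diameter 54 mm, length 90 mm, 34 mm bore open at both ends; stands upright in the crate, origin at the centre of its underside, z along its bore. The two sleeves look alike; whether the bore is clear all the way through is found only on the gauge pin.
- sleeve_b: Turned mid-brown wooden sleeve (plain open tube), outside diameter 54 mm, length 90 mm, 34 mm bore open at both ends; stands upright in the crate, origin at the centre of its underside, z along its bore. The two sleeves look alike; whether the bore is clear all the way through is found only on the gauge pin.
- sleeve_a_mid (a point): centre of sleeve_a, on its axis half-way along (45 mm from either end)
- sleeve_b_mid (a point): centre of sleeve_b, on its axis half-way along (45 mm from either end)
- gauge_pin: Fixed steel pin, 30 mm diameter, 90 mm long, last 10 mm tapered to 20 mm, leaning 30 degrees from vertical. Origin on its axis at the top of its 48 mm collar, 70 mm above the table; z runs along the pin to the tip at 90 mm. A sleeve that passes goes down until its end meets the collar; one that fails stops about 53 mm short, a ridge half-way inside meeting the pin's tip.
- gauge: Fixed steel base of the gauge, 120 x 90 mm, 20 mm thick, on the table; origin under its centre; the pin leans towards its own -x.
- crate: Plywood crate, 200 (x) x 285 (y) mm, walls 45 mm high and 8 mm thick, floor 8 mm thick, fixed on the table; origin under its centre. Holds the two sleeves and four other things, all standing.
- tray: Shallow pale wooden tray, 120 (x) x 210 (y) mm, rim 18 mm high, walls and floor 6 mm thick, fixed; origin under its centre; for sleeves that pass. One finished caddy already stands in it near one end.
- rework: Deeper cardboard rework box, 120 (x) x 210 (y) mm, walls 50 mm high, walls and floor 4 mm thick, fixed; origin under its centre; for sleeves that fail. A small bowl already stands in it near one end.
- caddy: Bystander in the crate: closed dark wooden caddy, 50 mm diameter, 80 mm high; origin under its centre.
- spool: Bystander in the crate: pale wooden spool with flanges 50 mm across, 70 mm high; origin under its centre.
- blank: Bystander in the crate: solid wooden cylinder, 44 mm diameter, 100 mm high, no bore; origin under its centre.
- cup: Bystander in the crate: small black cup, 50 mm rim diameter, 50 mm high; origin under its centre.
- done_caddy: Bystander in the tray: closed dark wooden caddy, 54 mm diameter, 75 mm high; origin under its centre.
- bowl: Bystander in the rework box: black bowl, 72 mm rim diameter, 40 mm high; origin under its centre.
- jar: Bystander on the table behind the work: amber bottle, 68 mm diameter, 170 mm high; origin under its centre.
- mug: Bystander on the table behind the work: blue mug, 76 mm diameter, 85 mm high, handle towards its +y; origin under its centre.
Things that resemble listed ones, but are neither listed nor needed, are in the scene too. Leave any green or pink look-alike of the sleeve_b alone.

How it is judged (in metres and radians):
On the way, in this order (a step that is already met when the one before it is completed fails the run):
1. a sleeve is slid on the gauge pin as far as it will go: sleeve_a home on the collar (within 6 mm), or sleeve_b up to its ridge (within about 7 mm) (((x of sleeve_a_mid in the frame of gauge_pin between -0.006 and 0.006 m and y of sleeve_a_mid in the frame of gauge_pin between -0.006 and 0.006 m and z of sleeve_a_mid in the frame of gauge_pin between 0.03 and 0.051 m and angle between the z axis of sleeve_a and the z axis of gauge_pin, either way round below 0.12 rad) or (x of sleeve_b_mid in the frame of gauge_pin between -0.006 and 0.006 m and y of sleeve_b_mid in the frame of gauge_pin between -0.006 and 0.006 m and z of sleeve_b_mid in the frame of gauge_pin between 0.08 and 0.104 m and angle between the z axis of sleeve_b and the z axis of gauge_pin, either way round below 0.12 rad))), for 0.2 s.
2. with the first sleeve stood in its right place, the other is slid on the gauge pin as far as it will go ((((x of sleeve_a in the frame of tray between -0.036 and 0.036 m and y of sleeve_a in the frame of tray between -0.08 and 0.08 m and z of sleeve_a in the frame of tray between 0 and 0.016 m and angle between sleeve_a's own z axis and vertical below 0.1 rad) and (x of sleeve_b_mid in the frame of gauge_pin between -0.006 and 0.006 m and y of sleeve_b_mid in the frame of gauge_pin between -0.006 and 0.006 m and z of sleeve_b_mid in the frame of gauge_pin between 0.08 and 0.104 m and angle between the z axis of sleeve_b and the z axis of gauge_pin, either way round below 0.12 rad)) or ((x of sleeve_b in the frame of rework between -0.036 and 0.036 m and y of sleeve_b in the frame of rework between -0.08 and 0.08 m and z of sleeve_b in the frame of rework between 0 and 0.016 m and angle between sleeve_b's own z axis and vertical below 0.1 rad) and (x of sleeve_a_mid in the frame of gauge_pin between -0.006 and 0.006 m and y of sleeve_a_mid in the frame of gauge_pin between -0.006 and 0.006 m and z of sleeve_a_mid in the frame of gauge_pin between 0.03 and 0.051 m and angle between the z axis of sleeve_a and the z axis of gauge_pin, either way round below 0.12 rad)))), for 0.2 s.
At the end, for the whole second after the job is handed in: sleeve_a (which goes home on the pin) stands upright (within 0.1 rad) on the shallow tray's floor and sleeve_b (which stops part-way) on the rework box's, each at rest, within 36 mm (x) and 80 mm (y) of the middle, underside less than 16 mm above the table (x of sleeve_a in the frame of tray between -0.036 and 0.036 m and y of sleeve_a in the frame of tray between -0.08 and 0.08 m and z of sleeve_a in the frame of tray between 0 and 0.016 m and angle between each of sleeve_a, sleeve_b's own z axis and vertical below 0.1 rad and x of sleeve_b in the frame of rework between -0.036 and 0.036 m and y of sleeve_b in the frame of rework between -0.08 and 0.08 m and z of sleeve_b in the frame of rework between 0 and 0.016 m and linear speed of each of sleeve_a, sleeve_b below 0.02 m/s); the robot touches nothing.
It fails at once if a bystander is moved more than 40 mm (distance of any of caddy, spool, blank, cup, done_caddy, bowl, jar, mug from where it was at the start of the episode above 0.04 m).
It fails at once if a bystander is tipped over (more than 0.6 rad) (angle between any of caddy, spool, blank, cup, done_caddy, bowl, jar, mug's own z axis and vertical above 0.6 rad).
It also fails if it takes over 72 s, if anything falls off the work surface, if the arm or the gripper's body presses on something with over 40 N, if the wrist force passes 120 N, or if a joint passes its speed limit or range.

### The arm

A 6-joint arm with a two-finger parallel gripper is mounted at the origin on the work surface. World frame = base frame: x ahead of the robot, y to its left, z up, the work surface at z = 0. Lengths are in mm, angles in rad, forces in N, time in s.
With the tool pointing down it reaches from about 375 to 750 mm from the base axis. Payload 9 kg.
Tool frame: the origin (TCP) lies midway between the tips of the shut fingers; the grasp point (between the pads) lies 19 mm behind it; z points along the fingers, y is the line along which they close (so a half turn about z gives the same grasp; the last joint's range is limited). The gripper opens to 85 mm and grips with 20 to 120 N. Pads are 22 mm wide; open, the fingers measure 114 mm over their backs; the gripper's body (76 mm by 85 mm) begins 54 mm behind the grasp point. The pads swing forward as they close: fully open they stand 13 mm farther back than shut.
Start: joints at [1.095, 0.104, 0.097, 1.564, 0, 1.353], TCP at [152.975, 580.203, 231.331] pointing down, gripper open.
Joint ranges: [-2.99, 2.99], [-0.84, 1.86], [-1.1, 1.16], [-1.84, 2.11], [-1.51, 1.56], [-3.14, 3.14]. Speed limits (rad/s): [2.22, 2.22, 2.57, 3.14, 3.14, 3.14].

### API

Orientations are given as [roll, pitch, yaw] about the fixed x, y, z axes, in that order (R = Rz(yaw) Ry(pitch) Rx(roll)).
In Python, from rig import robot gives the robot as it stands.
- The arm moves only by the tool drive_tool, never from a script. Its argument "moves" is a list of rows, each a list of 7 numbers: the shift along the world's x, y, z in mm, then the turn, a rotation vector about the world's x, y, z in rad, then the opening, from 0 (shut) to 1 (fully open). In form: [[dx, dy, dz, ax, ay, az, jaw], ...]. A call has 1 to 20 rows; each row shifts and turns the commanded pose from where the row before left it; what a row does not reach is not made up. A row lasts 1/10 s, in which the tool goes at most 50 mm and 8.59 degrees, less where a joint would pass 70% of its speed; a pose out of reach is approached as far as the arm can. A call is refused whole if a number of a shift passes 50 or a number of a turn 0.15, either way. A call with a gripper value outside its range is refused whole. The fingers move at their own pace and stop on an object; "squeeze" is the grip in N (left out, the last holds). Time passes only in rows, so rows that do not move let the fingers close. It gives the time, the measured TCP pose, the force, the opening and the grip force at its end, in the units of the state.
- robot.sense(): the state, without advancing time (a new reading comes with each control period).
- robot.get_image(name): name is "scene" or "side" or "wrist"; returns the picture (480x640x3 uint8, red, green, blue); there is no depth.
- robot.camera_params(name): a dict with "intrinsics" (3x3 intrinsics, pixels), "rvec" (rotation vector, rad) and "tvec" (3), from world to camera coordinates, as OpenCV has them. Camera axes: x right, y down, z forward; pixel columns grow to the right and rows downward; lengths in mm; the calibration is good to about 2 mm. The wrist camera is an equidistant fisheye: a pixel r from the principal point sees the ray r / f radians off the axis. A picture is of the moment at which its call begins: read the wrist's pose just before it. camera_params takes no time and is no camera call; for the wrist camera it gives the pose at the moment of the call.
- robot.finish_job(): hands the job in; it is judged then, once.
Trained networks look in the newest picture that a camera, given by its name, has taken for a name from the list of things; names that differ only in an ending like _2 or _b are one class to them, and where a whole thing is asked for, a point or a joint stands for the part that bears it (a point fixed in the world has none). Each returns a list of dicts, best first, with "confidence" (0 to 1); they miss things now and then, are a little off and sometimes report something else, mostly with a low value. They report only what shows in the picture. A call takes as long as a camera call. They do not tell look-alikes from the thing itself.
- robot.recognise(camera, query): "extent" ([left, top, right, bottom] in pixels, round what is visible of it).
The state is a dict: "t": time; "qpos": joint angles; "joint_vel": joint speeds; "joint_efforts": joint torques, N m; "position": TCP position; "orientation": TCP orientation; "contact_force": force on the tool from outside, world axes, zero at the start; "torque": the same for the moment, N m; "width": opening from 0.0 (shut) to 1.0 (fully open); "finger_force": force on a finger pad.
Only numpy, scipy, OpenCV 4.12 (cv2) and the standard library are available. Lean on these libraries where they do the work, as an engineer would, in place of code of your own. Each camera call takes 0.05 s, during which the arm holds its last target. There are 200 camera calls.

## Working session

There is one attempt and no reset: what is moved stays moved. The work goes in short steps, Python scripts to look and compute and a tool call to move; the robot and the scene stay as the last step left them, time stands still between calls to the robot, and variables do not carry over. Pictures are saved under pics/ and viewed, at most 10 in all, crops included, and the job is handed in when it is done.

Besides the shell and the picture viewer there is one more tool, called after "Call:" by a JSON object that holds its "fn" and its "kwargs", one argument or row to a line. drive_tool: Moves the arm, as the interface text tells. Its arguments: {"type":"object","properties":{"moves":{"type":"array"},"squeeze":{"type":"number"}},"required":["moves"]}

```bash
mkdir -p pics; ls
cat > h.py <<'E'
import numpy as np, cv2
from rig import robot
def cam(n):
    p=robot.camera_params(n); K=np.array(p["intrinsics"],float); R=cv2.Rodrigues(np.array(p["rvec"],float))[0]; t=np.array(p["tvec"],float).ravel()
    return K,R,t
def ray(c,u,v,fish=False):
    K,R,t=c
    x=(u-K[0,2])/K[0,0]; y=(v-K[1,2])/K[1,1]
    if fish:
        r=np.hypot(x,y); d=np.array([x/r*np.sin(r),y/r*np.sin(r),np.cos(r)]) if r>0 else np.array([0,0,1.])
    else: d=np.array([x,y,1.])
    return -R.T@t, R.T@d
def at_z(c,u,v,z,fish=False):
    o,d=ray(c,u,v,fish); return o+d*(z-o[2])/d[2]
def proj(c,P,fish=False):
    K,R,t=c; p=R@np.asarray(P,float)+t
    if fish:
        r=np.hypot(p[0],p[1]); th=np.arctan2(r,p[2]); q=p[:2]/max(r,1e-9)*th
    else: q=p[:2]/p[2]
    return np.array([K[0,0]*q[0]+K[0,2],K[1,1]*q[1]+K[1,2]])
def snap(n,f):
    im=robot.get_image(n); cv2.imwrite(f"pics/{f}.png",im[:,:,::-1]); return im
E
python3 - <<'E'
from h import *
for n in ["scene","side","wrist"]:
    snap(n,n+"0")
    c=cam(n); print(n,"pos",(-c[1].T@c[2]).round(),"dir",c[1][2].round(2),c[0][0,0])
for n in ["scene","side"]:
    for q in ["sleeve_a","gauge_pin","gauge","crate","tray","rework","done_caddy","bowl","blank","spool","caddy","cup"]:
        print(n,q,[(np.round(d["extent"]).astype(int).tolist(),round(d["confidence"],2)) for d in robot.recognise(n,q)[:5]])
print(robot.sense())
a=cv2.imread("pics/scene0.png");b=cv2.imread("pics/side0.png")
E
```

```text
pics
scene pos [972. 535. 797.] dir [-0.39 -0.54 -0.75] 493.5490606783925
side pos [ 426.  894. 1098.] dir [ 0.14 -0.63 -0.76] 583.2173846959893
wrist pos [ 87. 597. 373.] dir [ 0.26 -0.07 -0.96] 371.64829954431775
scene sleeve_a [([389, 407, 433, 467], 0.97), ([371, 346, 405, 397], 0.81), ([430, 299, 471, 350], 0.78), ([303, 274, 328, 326], 0.58), ([396, 270, 432, 320], 0.56)]
scene gauge_pin [([321, 197, 362, 236], 0.65)]
scene gauge [([299, 195, 367, 263], 0.62), ([431, 300, 472, 351], 0.34)]
scene crate [([372, 247, 568, 422], 0.78), ([397, 266, 437, 318], 0.26)]
scene tray [([202, 165, 292, 236], 0.7)]
scene rework []
scene done_caddy [([240, 184, 271, 225], 0.72)]
scene bowl [([268, 135, 302, 154], 0.71), ([472, 293, 502, 328], 0.51)]
scene blank [([461, 349, 499, 390], 0.57)]
scene spool [([435, 269, 463, 298], 0.63)]
scene caddy []
scene cup [([471, 296, 503, 330], 0.89)]
side sleeve_a [([347, 302, 375, 339], 0.97), ([338, 333, 366, 383], 0.9), ([229, 356, 264, 409], 0.89), ([292, 253, 317, 296], 0.7), ([272, 320, 296, 366], 0.67)]
side gauge_pin [([359, 232, 387, 254], 0.62)
[... 559 characters left out ...]
2, 391], 0.66)]
{'t': 1.35, 'qpos': array([ 1.09528624e+00,  1.04107368e-01,  9.73339443e-02,  1.56390028e+00,
       -1.65369761e-05,  1.35309443e+00]), 'joint_vel': array([-0.00035739,  0.00140212, -0.00081016,  0.00012359, -0.00091912,
        0.00076973]), 'joint_efforts': array([ 4.45115162e-03, -5.56747591e+01,  5.03775179e+01,  1.32174114e-04,
       -1.00512225e-04,  2.46675154e-05]), 'position': array([152.99369154, 580.20989553, 231.34506738]), 'orientation': array([3.14147649e+00, 4.26326498e-05, 2.88378446e+00]), 'contact_force': array([0.43967459, 0.49867844, 1.08763122]), 'torque': array([ 0.03773728, -0.01095017, -0.00510623]), 'finger_force': 0.0, 'width': 1.0005528060768027}
```

View pics/scene0.png

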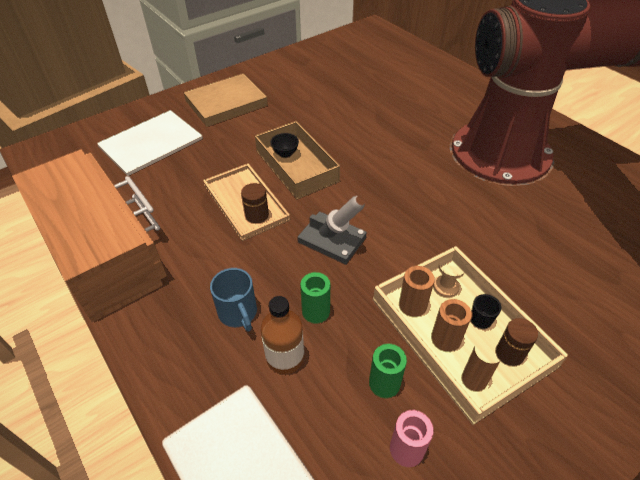

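View pics/side0.png

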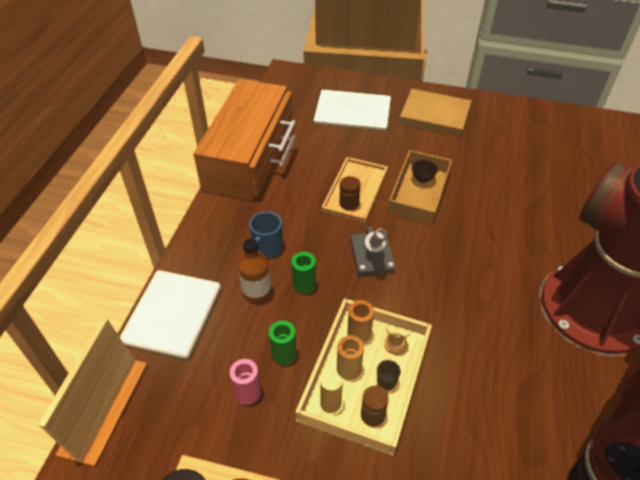

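The scene view shows five tubes: brown ones at (417,290) and (452,325) inside the crate, green ones at (316,298) and (387,370), and a pink one at (411,438). Only the two brown ones match the description, being mid-brown wood and standing in the crate. I'll enlarge the view to confirm them and measure the gauge.

Run:
```python
from h import *
a=cv2.imread("pics/scene0.png");b=cv2.imread("pics/side0.png")
f=lambda i,x,y,w,h:cv2.resize(i[y:y+h,x:x+w],(400,300),interpolation=cv2.INTER_CUBIC)
cv2.imwrite("pics/crop1.png",np.vstack([np.hstack([f(a,280,180,120,90),f(b,330,215,80,60)]),np.hstack([f(a,380,240,120,90),f(b,310,290,120,90)])]))
s,d=cam("scene"),cam("side")
for nm,u,v,z in [("sl1",418,278,98),("sl2",454,312,98),("tray c",246,201,18),("rew c",297,152,50)]: print(nm,at_z(s,u,v,z).round())
for nm,u,v,z in [("sl1",361,311,98),("sl2",350,345,98),("tray c",355,186,18),("rew c",419,180,50)]: print("side",nm,at_z(d,u,v,z).round())
for nm,u,v,z in [("tray",205,179,18),("tray",243,237,18),("tray",288,211,18),("tray",249,166,18),("rew",257,134,50),("rew",296,176,50),("rew",338,163,50),("rew",296,124,50),("crate",458,250,45),("crate",563,354,45),("crate",377,297,45),("crate",476,408,45),("caddy",254,190,81),("bowl",285,140,44)]: print(nm,at_z(s,u,v,z).round())
```

```text
sl1 [519. 212.  98.]
sl2 [521. 300.  98.]
tray c [ 625. -218.   18.]
rew c [ 453. -259.   50.]
side sl1 [515. 213.  98.]
side sl2 [519. 298.  98.]
side tray c [ 620. -232.   18.]
side rew c [ 455. -263.   50.]
tray [ 664. -342.   18.]
tray [ 687. -127.   18.]
tray [ 567. -134.   18.]
tray [ 555. -319.   18.]
rew [ 492. -378.   50.]
rew [ 505. -189.   50.]
rew [ 400. -167.   50.]
rew [ 390. -353.   50.]
crate [372. 185.  45.]
crate [403. 450.  45.]
crate [576. 174.  45.]
crate [591. 425.  45.]
caddy [ 622. -176.   81.]
bowl [ 446. -322.   44.]
```

View pics/crop1.png

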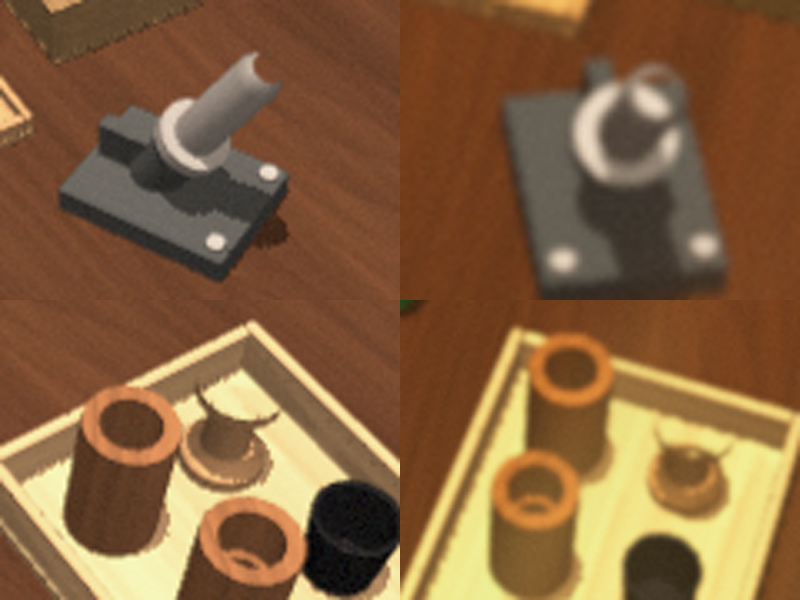

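Confirmed: the tubes at scene (417,290) and (452,325) are the only brown ones, and both are bored. The nearer one seems to show a ledge inside. Next I'll locate the pin.

Run:
```python
from h import *
s,d=cam("scene"),cam("side")
A=lambda x,y:(280+x/3.3333,180+y/3.3333)
B=lambda x,y:(330+(x-400)/5,215+y/5)
def tri(p,q):
    o1,d1=ray(s,*p);o2,d2=ray(d,*q);d1/=np.linalg.norm(d1);d2/=np.linalg.norm(d2)
    k=np.linalg.lstsq(np.c_[d1,-d2],o2-o1,rcond=None)[0]; a=o1+k[0]*d1;b=o2+k[1]*d2
    return ((a+b)/2).round(1),np.linalg.norm(a-b).round(1)
for n,p,q,z in [("collar",A(195,135),B(625,133),70),("tip",A(262,72),B(654,90),148)]:
    print(n,tri(p,q),at_z(s,*p,z).round(1),at_z(d,*q,z).round(1))
for p in [(62,190),(220,265),(288,187),(140,108)]: print("base s",at_z(s,*A(*p),20).round())
for p in [(503,100),(540,288),(725,275),(690,92)]: print("base d",at_z(d,*B(*p),20).round())
print(at_z(s,*A(268,173),20),at_z(s,*A(215,242),20))
```

```text
collar (array([525.4,  -6.5,  67.8]), np.float64(1.1)) [527.1  -4.2  70. ] [525.1  -5.4  70. ]
tip (array([510.5,  33.1, 144. ]), np.float64(2.5)) [514.   37.7 148. ] [510.   35.1 148. ]
base s [594. -54.  20.]
base s [552.  54.  20.]
base s [478.  30.  20.]
base s [510. -83.  20.]
base d [593. -55.  20.]
base d [550.  56.  20.]
base d [467.  27.  20.]
base d [504. -84.  20.]
[480.07683218  13.38285289  20.        ] [543.21161492  38.06008141  20.        ]
```

Run:
```python
from h import *
s,d=cam("scene"),cam("side")
for n,p,q,z in [("spool",(449,272),(397,337),78),("cup",(486,303),(388,368),58),("caddy",(520,327),(375,394),88),("blank",(487,350),(331,384),108)]:
    print(n,at_z(s,*p,z).round(),at_z(d,*q,z).round())
R=cv2.Rodrigues(np.array([np.pi,0,0]))
```

```text
spool [451. 227.  78.] [432. 244.  78.]
cup [436. 307.  58.] [438. 307.  58.]
caddy [450. 382.  88.] [452. 384.  88.]
blank [539. 382. 108.] [534. 394. 108.]
```

Call:
{"fn": "drive_tool", "kwargs": {
  "moves": [
    [25, -40, 1, 0, 0, -0.0637, 1],
    [25, -40, 1, 0, 0, -0.0637, 1],
    [25, -40, 1, 0, 0, -0.0637, 1],
    [25, -40, 1, 0, 0, -0.0637, 1],
    [25, -40, 1, 0, 0, -0.0637, 1],
    [25, -40, 1, 0, 0, -0.0637, 1],
    [25, -40, 1, 0, 0, -0.0637, 1],
    [25, -40, 1, 0, 0, -0.0637, 1],
    [25, -40, 1, 0, 0, -0.0637, 1],
    [25, -40, 1, 0, 0, -0.0637, 1],
    [25, -40, 0, 0, 0, -0.0637, 1],
    [25, -40, 0, 0, 0, -0.0637, 1],
    [25, -40, 0, 0, 0, -0.0637, 1],
    [25, -40, 0, 0, 0, -0.0637, 1],
    [25, -40, 0, 0, 0, -0.0637, 1],
    [0, 0, 0, 0, 0, 0, 1],
    [0, 0, 0, 0, 0, 0, 1]
  ]
}}

```text
t: 3.05
position: [528.0, -20.6, 240.9]
orientation: [-3.141, -0.001, 1.927]
contact_force: [-1.1, 0.6, 0.1]
width: 1.0
finger_force: 0.0
```

Run:
```python
from h import *
st=robot.sense(); print(st["t"],st["position"].round(1),st["orientation"].round(3),st["qpos"].round(3))
im=snap("wrist","w1"); c=cam("wrist"); np.savez("w1.npz",K=c[0],R=c[1],t=c[2])
for n,P in [("coll",(526,-5,70)),("tip",(510.3,37.1,148))]: print(n,proj(c,P,True))
```

```text
3.05 [528.  -20.6 240.9] [-3.141e+00 -1.000e-03  1.927e+00] [-0.287 -0.111 -0.1    1.583  0.     0.928]
coll [319.17435072 201.45885902]
tip [320.77849221 152.15342722]
```

View pics/w1.png

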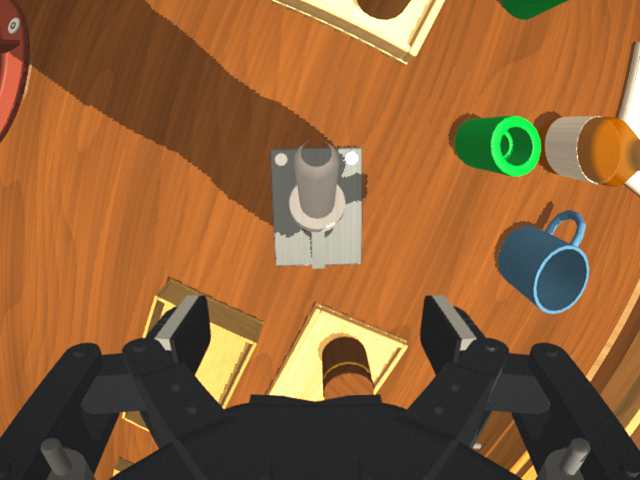

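The wrist view shows the gauge from above: collar about (317,203), tip about (317,150), base from (273,148) to (362,266). That is within about 2 px of the prediction. I'll measure the edges numerically.

Run:
```python
from h import *
im=cv2.imread("pics/w1.png"); z=np.load("w1.npz"); c=(z["K"],z["R"],z["t"])
cr=cv2.resize(im[135:245,265:370],None,fx=5,fy=5,interpolation=cv2.INTER_CUBIC)
def model(o,psi,col):
    global cr
    u=np.array([np.cos(psi),np.sin(psi),0]); zp=.5*u+np.array([0,0,.8660254]); y=np.array([-u[1],u[0],0]); x=np.cross(y,zp)
    def ring(h,r):
        P=[np.array(o)+h*zp+r*(np.cos(t)*x+np.sin(t)*y) for t in np.linspace(0,6.283,60)]
        q=np.array([proj(c,p,True) for p in P]); q=((q-[265,135])*5+2).astype(np.int32); cv2.polylines(cr,[q],True,col,1)
    ring(0,24);ring(0,15);ring(80,15);ring(90,10)
    print(u,zp)
model((526,-5,70),np.deg2rad(110.5),(0,255,0))
cv2.imwrite("pics/w1c.png",cr); print(cr.shape)
```

```text
[-0.35020738  0.93667219  0.        ] [-0.17510369  0.46833609  0.8660254 ]
(550, 525, 3)
```

View pics/w1c.png

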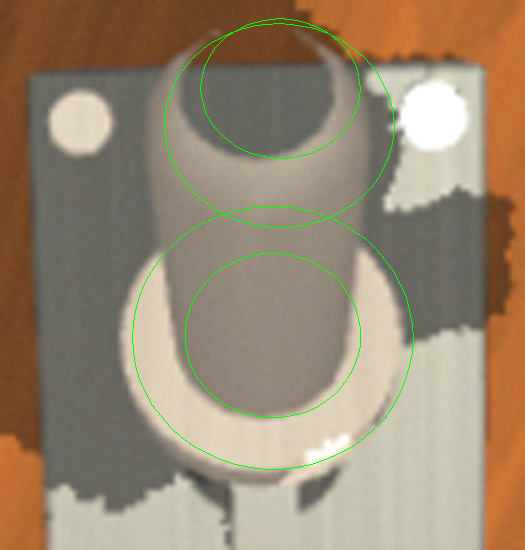

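Run:
```python
from h import *
from scipy.spatial.transform import Rotation as Ro
z=np.load("w1.npz"); c=(z["K"],z["R"],z["t"])
st=robot.sense(); R=Ro.from_euler("xyz",st["orientation"]).as_matrix(); p=st["position"]
print(c[0], R.round(3))
for q in [(0,43,-13),(0,-43,-13),(0,57,-13),(0,-57,-13),(11,43,-13),(11,-43,-13),(0,0,-13)]: print(q,proj(c,p+R@np.array(q),True).round(1))
print("cam in tool",(R.T@(-c[1].T@c[2]-p)).round(1),(c[1]@R).round(3))
```

```text
[[371.64829954   0.         315.06097001]
 [  0.         371.64829954 239.35155639]
 [  0.           0.           1.        ]] [[-0.35   0.937 -0.   ]
 [ 0.937  0.35   0.   ]
 [ 0.001 -0.    -1.   ]]
(0, 43, -13) [422.5 316.6]
(0, -43, -13) [207.7 316.4]
(0, 57, -13) [454.6 315.1]
(0, -57, -13) [175.5 314.9]
(11, 43, -13) [425.5 291.5]
(11, -43, -13) [204.7 291.4]
(0, 0, -13) [315.1 318.7]
cam in tool [ 6.80e+01 -1.00e-01 -1.42e+02] [[ 0.001  1.    -0.   ]
 [-0.963  0.001 -0.269]
 [-0.269  0.001  0.963]]
```

Call:
{"fn": "drive_tool", "kwargs": {
  "moves": [
    [0, 40, 0, 0, 0, 0.004, 1],
    [0, 40, 0, 0, 0, 0.004, 1],
    [0, 40, 0, 0, 0, 0.004, 1],
    [0, 40, 0, 0, 0, 0.004, 1],
    [0, 40, 0, 0, 0, 0.004, 1],
    [0, 0, 0, 0, 0, 0, 1],
    [0, 0, 0, 0, 0, 0, 1]
  ]
}}

```text
t: 3.8
position: [527.0, 182.0, 241.7]
orientation: [3.141, 0.0, 1.952]
contact_force: [-0.2, 0.4, -0.4]
width: 0.996
finger_force: 0.0
```

Run:
```python
from h import *
st=robot.sense(); print(st["t"],st["position"].round(1),st["orientation"].round(3))
im=snap("wrist","w2"); c=cam("wrist"); np.savez("w2.npz",K=c[0],R=c[1],t=c[2])
for d in robot.recognise("wrist","sleeve_a"): print(d)
im=im[:,:,::-1].copy()
for P in [(517,212),(520,299)]:
    q=np.array([proj(c,(P[0]+27*np.cos(t),P[1]+27*np.sin(t),98),True) for t in np.linspace(0,6.283,60)]); print(q.mean(0),q.min(0),q.max(0))
    cv2.polylines(im,[(q).astype(np.int32)],True,(0,255,0),1)
cv2.imwrite("pics/w2m.png",im)
```

```text
3.8 [527.  182.  241.7] [3.141 0.    1.952]
{'extent': [276.7, 146.7, 350.2, 221.0], 'confidence': 0.94}
{'extent': [322.7, 47.0, 392.6, 121.0], 'confidence': 0.83}
{'extent': [442.4, 128.1, 532.7, 189.8], 'confidence': 0.7}
{'extent': [380.8, 287.4, 430.8, 373.8], 'confidence': 0.64}
{'extent': [511.0, 58.8, 598.1, 117.2], 'confidence': 0.58}
[317.97250004 184.10454341] [282.53413247 149.12541931] [352.3111306 218.1090722]
[364.03546527  82.60971586] [328.25515883  48.33448146] [398.4115986  116.45294577]
```

View pics/w2m.png

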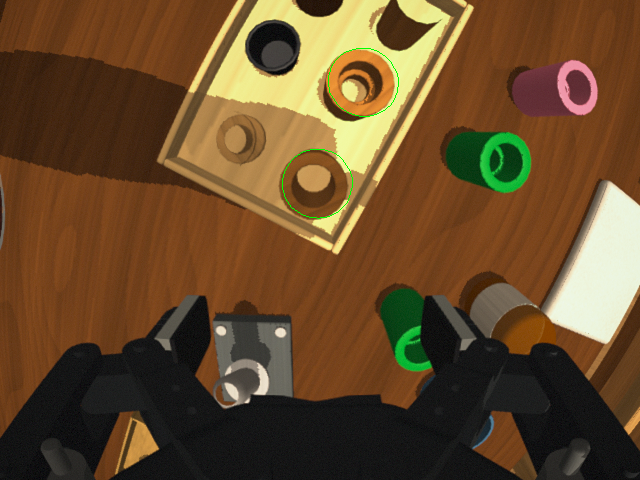

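The circles drawn from the earlier estimate sit on the rims of both brown sleeves, at (316,184) and (363,82). They are within about 1.5 px. I'll descend on the nearer one.

Call:
{"fn": "drive_tool", "kwargs": {
  "moves": [
    [-6, 15, -10, 0, 0, 0, 1],
    [-5, 14.5, -20, 0, 0, 0, 1],
    [0, 0, -35, 0, 0, 0, 1],
    [0, 0, -35, 0, 0, 0, 1],
    [0, 0, -35, 0, 0, 0, 1],
    [0, 0, -30, 0, 0, 0, 1],
    [0, 0, -25, 0, 0, 0, 1],
    [0, 0, 0, 0, 0, 0, 1],
    [0, 0, 0, 0, 0, 0, 0.3],
    [0, 0, 0, 0, 0, 0, 0.3],
    [0, 0, 0, 0, 0, 0, 0.3],
    [0, 0, 0, 0, 0, 0, 0.3],
    [0, 0, 0, 0, 0, 0, 0.3]
  ],
  "squeeze": 50
}}

```text
t: 5.2
position: [518.4, 210.0, 53.6]
orientation: [3.138, 0.001, 1.948]
contact_force: [-0.7, 0.1, 7.2]
width: 0.618
finger_force: 53.1
```

Call:
{"fn": "drive_tool", "kwargs": {
  "moves": [
    [0, 0, 20, 0, 0, 0, 0.3],
    [0, 0, 40, 0, 0, 0, 0.3],
    [0, 0, 50, 0, 0, 0, 0.3],
    [0, 0, 50, 0, 0, 0, 0.3],
    [0, 0, 40, 0, 0, 0, 0.3],
    [0, 0, 0, 0, 0, 0, 0.3],
    [0, 0, 0, 0, 0, 0, 0.3]
  ]
}}

```text
t: 5.9
position: [517.7, 209.8, 252.6]
orientation: [3.139, 0.001, 1.948]
contact_force: [-1.1, -0.1, -2.6]
width: 0.617
finger_force: 53.2
```

Run:
```python
from h import *
from scipy.spatial.transform import Rotation as Ro
st=robot.sense(); print(st["t"],st["position"].round(1),st["orientation"].round(3),st["contact_force"].round(1),st["torque"].round(2))
R=Ro.from_euler("xyz",st["orientation"]).as_matrix(); p=st["position"]
out=[]
for n,f in (("wrist",1),("scene",0),("side",0)):
    im=snap(n,n+"_g1")[:,:,::-1].copy(); c=cam(n)
    if not f: im=cv2.resize(im,None,fx=4,fy=4,interpolation=cv2.INTER_CUBIC)
    for zz in (44,-46):   # top at z_world 98 when TCP 53.6 -> 44 above
        q=np.array([proj(c,p+R@np.array([27*np.cos(t),27*np.sin(t),-zz]),bool(f)) for t in np.linspace(0,6.283,60)])
        q=(q if f else q*4); cv2.polylines(im,[q.astype(np.int32)],True,(0,255,0),1)
    m=q.mean(0).astype(int); 
    if f: out.append(im[200:480,170:470])
    else: x0=max(0,m[0]-150);y0=max(0,m[1]-220); out.append(im[y0:y0+280,x0:x0+250])
h=[cv2.copyMakeBorder(o,0,280-o.shape[0],0,0,cv2.BORDER_CONSTANT) for o in out]
o=np.hstack(h); print(o.shape); cv2.imwrite("pics/g1.png",o[:,:800])
```

```text
5.9 [517.7 209.8 252.6] [3.139e+00 1.000e-03 1.948e+00] [-1.1 -0.1 -2.6] [-0.02 -0.06 -0.03]
(280, 800, 3)
```

View pics/g1.png

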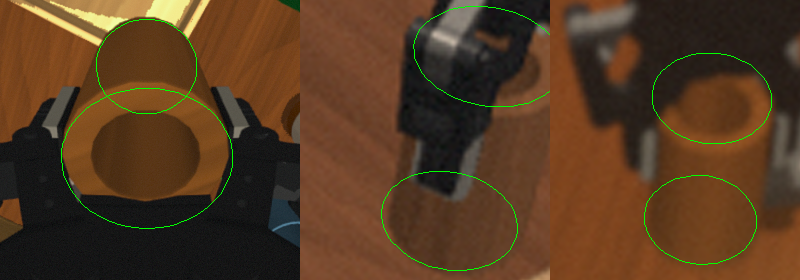

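The sleeve is held upright. In the wrist view the bore centre is at (146,153) in the crop, about 1.5 mm towards tool +x. Next I'll tilt it to the pin's lean and stop short of the tip.

Call:
{"fn": "drive_tool", "kwargs": {
  "moves": [
    [-3, -18, -5, -0.0812, -0.0322, 0, 0.3],
    [-4, -24, -7, -0.0812, -0.0322, 0, 0.3],
    [-4, -25, -7, -0.0812, -0.0322, 0, 0.3],
    [-4, -25, -7, -0.0812, -0.0322, 0, 0.3],
    [-4, -25, -7, -0.0812, -0.0322, 0, 0.3],
    [-4, -22.6, -5.5, -0.0812, -0.0322, 0, 0.3],
    [0, 0, 0, 0, 0, 0, 0.3],
    [0, 0, 0, 0, 0, 0, 0.3]
  ]
}}

```text
t: 6.85
position: [493.4, 70.7, 211.8]
orientation: [-3.14, 0.521, 1.949]
contact_force: [0.1, -0.6, -1.5]
width: 0.625
finger_force: 53.3
```

```bash
cat > pin.py <<'E'
from h import *
import sys
from scipy.spatial.transform import Rotation as Ro
psi=np.deg2rad(111.6); u=np.array([np.cos(psi),np.sin(psi),0]); zp=.5*u+np.array([0,0,.8660254]); o=np.array([524.4,-5.6,70]); yp=np.cross([0,0,1.],u); xp=np.cross(yp,zp)
def rep(bx,bl):  # bx: sleeve axis offset in tool x; bl: bottom beyond TCP
    st=robot.sense(); R=Ro.from_euler("xyz",st["orientation"]).as_matrix(); p=st["position"]
    bot=p+R@np.array([bx,0,bl]); d=bot-o; e=-R[:,2]
    print("t",st["t"],"TCP",p.round(1),"F",st["contact_force"].round(1),"tq",st["torque"].round(2),"w",round(st["width"],3))
    print("bottom in pin frame: x %.1f y %.1f h %.1f"%(d@xp,d@yp,d@zp)," axis err x,y(rad) %.3f %.3f"%(e@xp,e@yp),"xp",xp.round(3),"yp",yp.round(3),"zp",zp.round(3))
    return R,p
def pics(R,p,bx,bl,name):
    out=[]
    for n in ("scene","side"):
        k=5; im=cv2.resize(snap(n,name+n)[:,:,::-1],None,fx=k,fy=k,interpolation=cv2.INTER_CUBIC); c=cam(n)
        ring=lambda C,x,y,r,col:cv2.polylines(im,[np.array([proj(c,C+r*(np.cos(t)*x+np.sin(t)*y))*k for t in np.linspace(0,6.283,60)]).astype(np.int32)],True,col,1)
        ring(p+R@[bx,0,bl],R[:,0],R[:,1],27,(0,255,0)); ring(p+R@[bx,0,bl-90],R[:,0],R[:,1],27,(0,255,0))
        ring(o,xp,yp,24,(255,255,0)); ring(o+80*zp,xp,yp,15,(255,255,0))
        m=(proj(c,o+80*zp)*k).astype(int); out.append(im[m[1]-300:m[1]+200,m[0]-200:m[0]+200])
    cv2.imwrite(f"pics/{name}.png",np.hstack(out))
E
python3 - <<'E'
from pin import *
R,p=rep(1.5,45.6); pics(R,p,1.5,45.6,"p1")
E
```

```text
t 6.85 TCP [493.4  70.7 211.8] F [ 0.1 -0.6 -1.5] tq [ 0.63  0.19 -0.01] w 0.625
bottom in pin frame: x 2.0 y 0.8 h 118.3  axis err x,y(rad) -0.002 -0.001 xp [-0.319  0.805 -0.5  ] yp [-0.93  -0.368  0.   ] zp [-0.184  0.465  0.866]
```

View pics/p1.png

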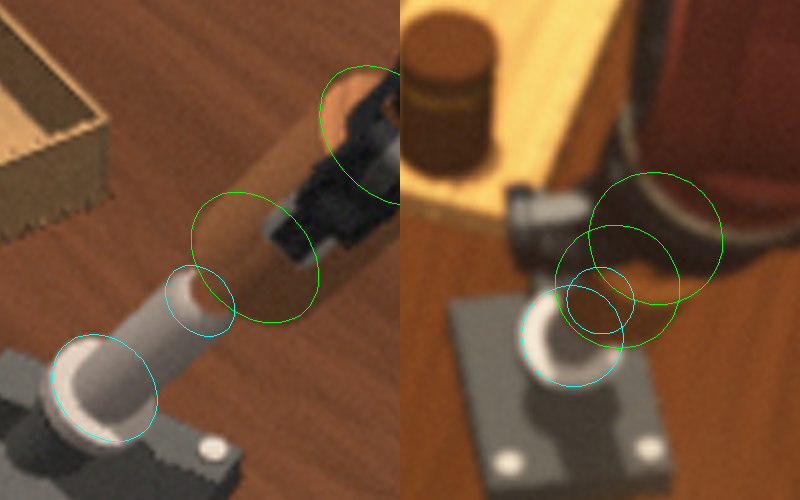

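The scene and side views show the sleeve end and the pin lined up within about 1 px, with the sleeve end about 28 mm above the tip. I'll correct by 2 mm and slide on slowly, watching the force.

Call:
{"fn": "drive_tool", "kwargs": {
  "moves": [
    [1.4, -1.3, 1, 0, 0, 0, 0.3],
    [1.8, -4.6, -8.7, 0, 0, 0, 0.3],
    [1.8, -4.6, -8.7, 0, 0, 0, 0.3],
    [1.8, -4.6, -8.7, 0, 0, 0, 0.3],
    [1.4, -3.7, -6.9, 0, 0, 0, 0.3],
    [1.4, -3.7, -6.9, 0, 0, 0, 0.3],
    [0, 0, 0, 0, 0, 0, 0.3]
  ]
}}

```text
t: 7.65
position: [503.0, 47.0, 172.5]
orientation: [-3.14, 0.524, 1.949]
contact_force: [0.2, 0.2, -1.6]
width: 0.62
finger_force: 53.3
```

```bash
python3 -c "
from pin import *
rep(1.5,45.6)"
```

```text
t 7.65 TCP [503.   47.  172.5] F [ 0.2  0.2 -1.6] tq [ 0.58  0.26 -0.04] w 0.62
bottom in pin frame: x -0.6 y 0.5 h 71.6  axis err x,y(rad) 0.000 -0.001 xp [-0.319  0.805 -0.5  ] yp [-0.93  -0.368  0.   ] zp [-0.184  0.465  0.866]
```

Call:
{"fn": "drive_tool", "kwargs": {
  "moves": [
    [1.3, -3.3, -6.1, 0, 0, 0, 0.3],
    [1.1, -2.8, -5.2, 0, 0, 0, 0.3],
    [0.7, -1.9, -3.5, 0, 0, 0, 0.3],
    [0.7, -1.9, -3.5, 0, 0, 0, 0.3],
    [0.7, -1.9, -3.5, 0, 0, 0, 0.3],
    [0, 0, 0, 0, 0, 0, 0.3]
  ]
}}

```text
t: 8.25
position: [507.9, 35.6, 151.5]
orientation: [-3.141, 0.524, 1.948]
contact_force: [0.4, 0.3, -1.4]
width: 0.623
finger_force: 53.3
```

```bash
python3 -c "
from pin import *
rep(1.5,45.6)"
```

```text
t 8.25 TCP [507.9  35.6 151.5] F [ 0.4  0.3 -1.4] tq [0.58 0.24 0.01] w 0.623
bottom in pin frame: x -0.9 y 0.2 h 47.2  axis err x,y(rad) 0.000 -0.000 xp [-0.319  0.805 -0.5  ] yp [-0.93  -0.368  0.   ] zp [-0.184  0.465  0.866]
```

It went past the 53 mm point with no force, so this is the clear sleeve. Continuing down to the collar.

Call:
{"fn": "drive_tool", "kwargs": {
  "moves": [
    [1.5, -3.7, -6.9, 0, 0, 0, 0.3],
    [1.5, -3.7, -6.9, 0, 0, 0, 0.3],
    [1.5, -3.7, -6.9, 0, 0, 0, 0.3],
    [1.4, -3.7, -6.9, 0, 0, 0, 0.3],
    [1.4, -3.7, -6.9, 0, 0, 0, 0.3],
    [0.4, -0.9, -1.7, 0, 0, 0, 0.3],
    [0.4, -0.9, -1.7, 0, 0, 0, 0.3],
    [0.2, -0.5, -0.9, 0, 0, 0, 0.3],
    [0, 0, 0, 0, 0, 0, 0.3]
  ]
}}

```text
t: 9.15
position: [516.5, 15.0, 113.5]
orientation: [3.141, 0.524, 1.948]
contact_force: [-0.6, 0.7, -2.4]
width: 0.62
finger_force: 53.3
```

```bash
python3 -c "
from pin import *
rep(1.5,45.6)"
```

```text
t 9.15 TCP [516.5  15.  113.5] F [-0.6  0.7 -2.4] tq [ 0.64  0.23 -0.01] w 0.62
bottom in pin frame: x -1.1 y -0.3 h 3.1  axis err x,y(rad) 0.001 0.001 xp [-0.319  0.805 -0.5  ] yp [-0.93  -0.368  0.   ] zp [-0.184  0.465  0.866]
```

Now I'll creep on to contact, with small x correction.

Call:
{"fn": "drive_tool", "kwargs": {
  "moves": [
    [0, -0.3, -1.2, 0, 0, 0, 0.3],
    [0.2, -0.5, -0.9, 0, 0, 0, 0.3],
    [0.2, -0.5, -0.9, 0, 0, 0, 0.3],
    [0.2, -0.5, -0.9, 0, 0, 0, 0.3],
    [0, 0, 0, 0, 0, 0, 0.3],
    [0, 0, 0, 0, 0, 0, 0.3]
  ]
}}

```text
t: 9.75
position: [516.9, 13.5, 110.0]
orientation: [3.141, 0.524, 1.949]
contact_force: [-5.9, 3.6, 5.7]
width: 0.62
finger_force: 53.9
```

```bash
python3 -c "
from pin import *
rep(1.5,45.6)"
```

```text
t 9.75 TCP [516.9  13.5 110. ] F [-5.9  3.6  5.7] tq [ 0.72  0.99 -0.45] w 0.62
bottom in pin frame: x -0.8 y -0.1 h -0.6  axis err x,y(rad) 0.000 0.001 xp [-0.319  0.805 -0.5  ] yp [-0.93  -0.368  0.   ] zp [-0.184  0.465  0.866]
```

Contact is at h ≈ 0, so the sleeve is home on the collar and this is sleeve_a. I'll hold, withdraw, and carry it to the tray.

Call:
{"fn": "drive_tool", "kwargs": {
  "moves": [
    [0, 0, 0, 0, 0, 0, 0.3],
    [0, 0, 0, 0, 0, 0, 0.3],
    [0, 0, 0, 0, 0, 0, 0.3],
    [-1.1, 2.8, 5.2, 0, 0, 0, 0.3],
    [-2.2, 5.6, 10.4, 0, 0, 0, 0.3],
    [-2.2, 5.6, 10.4, 0, 0, 0, 0.3],
    [-2.2, 5.6, 10.4, 0, 0, 0, 0.3],
    [-2.2, 5.6, 10.4, 0, 0, 0, 0.3],
    [-2.2, 5.6, 10.4, 0, 0, 0, 0.3],
    [-2.2, 5.6, 10.4, 0, 0, 0, 0.3],
    [-2.2, 5.6, 10.4, 0, 0, 0, 0.3],
    [-2.2, 5.6, 10.4, 0, 0, 0, 0.3],
    [-2.2, 5.6, 10.4, 0, 0, 0, 0.3],
    [0, 0, 10, 0.0812, 0.0322, 0, 0.3],
    [0, 0, 10, 0.0812, 0.0322, 0, 0.3],
    [0, 0, 10, 0.0812, 0.0322, 0, 0.3],
    [0, 0, 10, 0.0812, 0.0322, 0, 0.3],
    [0, 0, 0, 0.0812, 0.0322, 0, 0.3],
    [0, 0, 0, 0.0812, 0.0322, 0, 0.3]
  ]
}}

```text
t: 11.65
position: [496.4, 66.5, 249.7]
orientation: [3.14, -0.002, 1.948]
contact_force: [-0.4, -1.1, -1.8]
width: 0.62
finger_force: 53.2
```

```bash
python3 -c "
from pin import *
rep(1.5,45.6); print(robot.sense()['orientation'])"
```

```text
t 11.65 TCP [496.4  66.5 249.7] F [-0.4 -1.1 -1.8] tq [-0.02 -0.01  0.03] w 0.62
bottom in pin frame: x 1.4 y -0.6 h 155.6  axis err x,y(rad) -0.502 0.002 xp [-0.319  0.805 -0.5  ] yp [-0.93  -0.368  0.   ] zp [-0.184  0.465  0.866]
[ 3.13999953e+00 -2.45078784e-03  1.94811893e+00]
```

Call:
{"fn": "drive_tool", "kwargs": {
  "moves": [
    [13, -38.4, 0, 0, 0, 0, 0.3],
    [13, -38.4, 0, 0, 0, 0, 0.3],
    [13, -38.4, 0, 0, 0, 0, 0.3],
    [13, -38.4, 0, 0, 0, 0, 0.3],
    [13, -38.4, 0, 0, 0, 0, 0.3],
    [13, -38.4, 0, 0, 0, 0, 0.3],
    [13, -38.4, 0, 0, 0, 0, 0.3],
    [13, -38.4, 0, 0, 0, 0, 0.3],
    [13.5, -38.3, 0, 0, 0, 0, 0.3],
    [0, 0, -40, 0, 0, 0, 0.3],
    [0, 0, -40, 0, 0, 0, 0.3],
    [0, 0, -40, 0, 0, 0, 0.3],
    [0, 0, 0, 0, 0, 0, 0.3]
  ]
}}

```text
t: 12.95
position: [610.4, -276.7, 121.4]
orientation: [-3.135, -0.009, 1.948]
contact_force: [-1.3, -0.1, -2.1]
width: 0.625
finger_force: 53.3
```

Run:
```python
from pin import *
rep(1.5,45.6)
o2=[]
p=robot.sense()["position"]
for n in ("scene","side"):
    c=cam(n); im=cv2.resize(snap(n,"t1"+n)[:,:,::-1],None,fx=4,fy=4,interpolation=cv2.INTER_CUBIC)
    for z in (96,6):
        q=np.array([proj(c,(p[0]+27*np.cos(t),p[1]+27*np.sin(t),z))*4 for t in np.linspace(0,6.283,50)]); cv2.polylines(im,[q.astype(np.int32)],True,(0,255,0),1)
    m=q.mean(0).astype(int); x0=max(0,m[0]-200); y0=max(0,m[1]-250); o2.append(im[y0:y0+500,x0:x0+400])
cv2.imwrite("pics/t1.png",np.hstack(o2))
```

```text
t 12.95 TCP [ 610.4 -276.7  121.4] F [-1.3 -0.1 -2.1] tq [0.05 0.11 0.01] w 0.625
bottom in pin frame: x -247.0 y 20.1 h -135.9  axis err x,y(rad) -0.508 -0.006 xp [-0.319  0.805 -0.5  ] yp [-0.93  -0.368  0.   ] zp [-0.184  0.465  0.866]
```

View pics/t1.png

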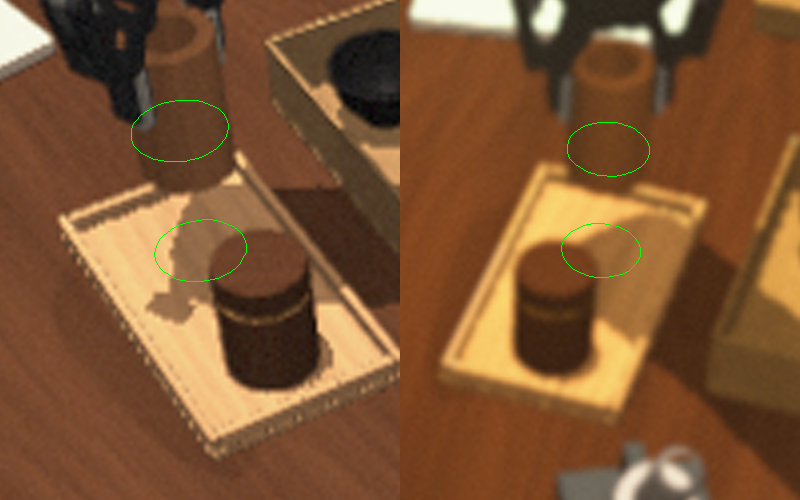

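The crop shows the sleeve's landing ring on the bare tray floor, clear of the walls and the caddy. Lowering it now.

Call:
{"fn": "drive_tool", "kwargs": {
  "moves": [
    [0, 0, -25, 0, 0, 0, 0.3],
    [0, 0, -25, 0, 0, 0, 0.3],
    [0, 0, -10, 0, 0, 0, 0.3],
    [0, 0, -5, 0, 0, 0, 0.3],
    [0, 0, -2, 0, 0, 0, 0.3],
    [0, 0, -1, 0, 0, 0, 0.3],
    [0, 0, 0, 0, 0, 0, 0.3],
    [0, 0, 0, 0, 0, 0, 0.3]
  ]
}}

```text
t: 13.85
position: [613.9, -279.4, 61.1]
orientation: [3.141, 0.001, 1.948]
contact_force: [-0.2, -0.2, -0.9]
width: 0.618
finger_force: 53.3
```

Call:
{"fn": "drive_tool", "kwargs": {
  "moves": [
    [0, 0, -5, 0, 0, 0, 0.3],
    [0, 0, -2, 0, 0, 0, 0.3],
    [0, 0, -1, 0, 0, 0, 0.3],
    [0, 0, -1, 0, 0, 0, 0.3],
    [0, 0, 0, 0, 0, 0, 0.3]
  ]
}}

```text
t: 14.35
position: [613.4, -279.1, 51.7]
orientation: [-3.141, 0.0, 1.948]
contact_force: [-2.8, 1.4, 2.8]
width: 0.621
finger_force: 53.7
```

Touching the floor (TCP z 51.7, as expected). Release and go up.

Call:
{"fn": "drive_tool", "kwargs": {
  "moves": [
    [0, 0, 0, 0, 0, 0, 0.8],
    [0, 0, 0, 0, 0, 0, 1],
    [0, 0, 0, 0, 0, 0, 1],
    [0, 0, 0, 0, 0, 0, 1],
    [0, 0, 20, 0, 0, 0, 1],
    [0, 0, 40, 0, 0, 0, 1],
    [0, 0, 50, 0, 0, 0, 1],
    [0, 0, 50, 0, 0, 0, 1],
    [0, 0, 40, 0, 0, 0, 1]
  ]
}}

```text
t: 15.25
position: [613.8, -279.2, 254.7]
orientation: [3.14, 0.002, 1.948]
contact_force: [1.1, -0.6, 0.3]
width: 1.0
finger_force: 0.0
```

Run:
```python
from h import *
st=robot.sense(); print(st["t"],st["position"].round(1))
snap("scene","s2"); snap("side","d2")
for n in ("scene","side"):
    c=cam(n); e=[proj(c,(613.5+27*np.cos(t),-279+27*np.sin(t),z)) for t in np.linspace(0,6.283,40) for z in (6,96)]
    print(n,np.r_[np.min(e,0),np.max(e,0)].round(), [(np.round(d["extent"]).tolist(),round(d["confidence"],2)) for d in robot.recognise(n,"sleeve_a")])
```

```text
15.25 [ 613.8 -279.2  254.7]
scene [220. 151. 249. 196.] [([222.0, 154.0, 249.0, 199.0], 0.95), ([390.0, 411.0, 433.0, 468.0], 0.94), ([368.0, 346.0, 405.0, 399.0], 0.91), ([303.0, 274.0, 329.0, 325.0], 0.89), ([432.0, 298.0, 471.0, 350.0], 0.84)]
side [351. 146. 373. 185.] [([334.0, 332.0, 366.0, 382.0], 0.97), ([293.0, 256.0, 316.0, 296.0], 0.93), ([271.0, 318.0, 298.0, 366.0], 0.92), ([231.0, 358.0, 263.0, 407.0], 0.85), ([351.0, 144.0, 372.0, 184.0], 0.59)]
```

Both cameras find the first sleeve standing upright in the tray where predicted. Now the second sleeve.

Call:
{"fn": "drive_tool", "kwargs": {
  "moves": [
    [-7, 45.5, -1, 0, 0, 0, 1],
    [-7, 45.5, -1, 0, 0, 0, 1],
    [-7, 45.5, -1, 0, 0, 0, 1],
    [-7, 45.5, -1, 0, 0, 0, 1],
    [-7, 45.5, -1, 0, 0, 0, 1],
    [-7, 45.5, -1, 0, 0, 0, 1],
    [-7, 45.5, -1, 0, 0, 0, 1],
    [-7, 45.5, -1, 0, 0, 0, 1],
    [-7, 45.5, -1, 0, 0, 0, 1],
    [-7, 45.5, -1, 0, 0, 0, 1],
    [-7, 45.5, -1, 0, 0, 0, 1],
    [-7, 45.5, -1, 0, 0, 0, 1],
    [0, 0, 0, 0, 0, 0, 1],
    [0, 0, 0, 0, 0, 0, 1]
  ]
}}

```text
t: 16.85
position: [528.5, 267.7, 237.2]
orientation: [-3.139, -0.0, 1.951]
contact_force: [-0.3, -0.5, -0.3]
width: 0.999
finger_force: 0.0
```

Run:
```python
from h import *
from scipy.optimize import minimize
st=robot.sense(); print(st["t"],st["position"].round(1),st["orientation"].round(3))
im=snap("wrist","w3"); c=cam("wrist")
D=robot.recognise("wrist","sleeve_a"); print(D[:3])
def ext(P): 
    q=np.array([proj(c,(P[0]+27*np.cos(t),P[1]+27*np.sin(t),z),True) for t in np.linspace(0,6.283,60) for z in (8,98)]); return np.r_[q.min(0),q.max(0)]
pr=ext((518.5,298.5)); print(pr.round(1))
d=min(D,key=lambda d:np.abs(np.array(d["extent"])-pr).sum()); r=minimize(lambda P:((ext(P)-d["extent"])**2).sum(),(518.5,298.5),method="Nelder-Mead"); print(r.x,r.fun,(ext(r.x)-d["extent"]).round(1))
```

```text
16.85 [528.5 267.7 237.2] [-3.139 -0.     1.951]
[{'extent': [282.9, 141.5, 353.6, 218.8], 'confidence': 0.83}, {'extent': [412.5, 202.6, 497.1, 280.8], 'confidence': 0.8}, {'extent': [350.0, 350.1, 405.9, 409.9], 'confidence': 0.75}]
[282.7 145.9 353.5 218.4]
[518.04909704 299.93806596] 14.072749727875454 [-0.1  2.9  0.1 -2.3]
```

Call:
{"fn": "drive_tool", "kwargs": {
  "moves": [
    [-5, 16, -10, 0, 0, 0, 1],
    [-5, 15.5, -20, 0, 0, 0, 1],
    [0, 0, -35, 0, 0, 0, 1],
    [0, 0, -35, 0, 0, 0, 1],
    [0, 0, -35, 0, 0, 0, 1],
    [0, 0, -28, 0, 0, 0, 1],
    [0, 0, -20, 0, 0, 0, 1],
    [0, 0, 0, 0, 0, 0, 1],
    [0, 0, 0, 0, 0, 0, 0.3],
    [0, 0, 0, 0, 0, 0, 0.3],
    [0, 0, 0, 0, 0, 0, 0.3],
    [0, 0, 0, 0, 0, 0, 0.3],
    [0, 0, 0, 0, 0, 0, 0.3]
  ],
  "squeeze": 50
}}

```text
t: 18.25
position: [520.6, 298.7, 58.2]
orientation: [3.139, 0.0, 1.948]
contact_force: [-2.3, -0.7, 5.9]
width: 0.626
finger_force: 52.4
```

Call:
{"fn": "drive_tool", "kwargs": {
  "moves": [
    [0, 0, 20, 0, 0, 0, 0.3],
    [0, 0, 40, 0, 0, 0, 0.3],
    [0, 0, 50, 0, 0, 0, 0.3],
    [0, 0, 50, 0, 0, 0, 0.3],
    [0, 0, 40, 0, 0, 0, 0.3],
    [0, 0, 0, 0, 0, 0, 0.3],
    [0, 0, 0, 0, 0, 0, 0.3]
  ]
}}

```text
t: 18.95
position: [520.3, 298.6, 257.6]
orientation: [3.139, 0.0, 1.948]
contact_force: [-0.0, -0.1, -2.8]
width: 0.62
finger_force: 53.1
```

Run:
```python
from pin import *
rep(1.5,50.2)
im=snap("wrist","w4"); a=cv2.imread("pics/wrist_g1.png")
# rim edge toward +x tool (image top of rim) on the centre column in both grasps
for n,i in (("g1",a),("g2",im[:,:,::-1])):
    g=cv2.cvtColor(i,cv2.COLOR_BGR2HSV)[200:400,310:322].mean(1); print(n,g[::3].astype(int).tolist())
st=robot.sense();R=Ro.from_euler("xyz",st["orientation"]).as_matrix();c=cam("wrist")
for bx in (0,1.5,3):
    print(bx,[proj(c,st["position"]+R@np.array([bx+27,0,50.2-90]),True).round(1),proj(c,st["position"]+R@np.array([bx+17,0,50.2-90]),True).round(1),proj(c,st["position"]+R@np.array([bx-17,0,50.2-90]),True).round(1)])
```

```text
t 18.95 TCP [520.3 298.6 257.6] F [-0.  -0.1 -2.8] tq [-0.02 -0.04 -0.  ] w 0.62
bottom in pin frame: x 178.9 y -108.4 h 261.9  axis err x,y(rad) -0.500 0.003 xp [-0.319  0.805 -0.5  ] yp [-0.93  -0.368  0.   ] zp [-0.184  0.465  0.866]
g1 [[17, 145, 200], [17, 145, 202], [17, 142, 203], [20, 132, 212], [23, 120, 222], [25, 118, 226], [14, 195, 90], [13, 190, 92], [13, 188, 92], [13, 187, 93], [14, 192, 92], [13, 189, 93], [14, 192, 93], [13, 188, 93], [14, 192, 93], [14, 194, 93], [14, 191, 94], [14, 191, 94], [13, 191, 95], [14, 193, 94], [13, 194, 94], [14, 197, 94], [14, 191, 95], [14, 193, 95], [14, 195, 95], [14, 193, 95], [13, 190, 95], [14, 191, 108], [14, 192, 143], [14, 194, 140], [14, 197, 138], [14, 196, 137], [14, 193, 135], [14, 196, 132], [14, 196, 131], [14, 196, 130], [14, 193, 127], [14, 193, 91], [13, 188, 89], [14, 191, 89], [14, 192, 89], [14, 192, 89], [13, 191, 89], [14, 189, 89], [13, 187, 89], [14, 189, 89], [14, 189, 89], [13, 187, 90], [14, 189, 89], [13, 187, 89], [13, 188, 89], [14, 190, 88], [13, 187, 89], [14, 192, 89], [14, 190, 89], [14, 191, 88], [13
[... 712 characters left out ...]
 187, 86], [14, 190, 86], [14, 187, 90], [14, 189, 87], [14, 193, 85], [14, 195, 86], [14, 190, 89], [14, 189, 93], [13, 191, 105], [14, 197, 141], [14, 194, 134], [14, 194, 124], [14, 189, 84], [14, 191, 84], [14, 192, 84], [13, 190, 84], [14, 195, 83], [13, 188, 84], [13, 188, 84], [14, 189, 83], [14, 190, 82], [14, 190, 83], [14, 191, 82], [14, 189, 82], [14, 186, 83], [14, 190, 82], [14, 191, 82], [14, 189, 82], [14, 193, 86], [14, 194, 124], [14, 195, 125], [14, 194, 127]]
0 [array([315.2, 280.2]), array([315.2, 310.4]), array([315.1, 396.3])]
1.5 [array([315.2, 275.5]), array([315.2, 306. ]), array([315.1, 393. ])]
3 [array([315.2, 270.7]), array([315.2, 301.6]), array([315.1, 389.7])]
```

The rim and bore edges at image rows 276, 305 and 391 agree with a 1.5 mm offset. Carrying it to the pin.

Call:
{"fn": "drive_tool", "kwargs": {
  "moves": [
    [-3.8, -32.5, -4, -0.0812, -0.0322, 0, 0.3],
    [-3.8, -32.5, -4, -0.0812, -0.0322, 0, 0.3],
    [-3.8, -32.5, -5, -0.0812, -0.0322, 0, 0.3],
    [-3.8, -32.5, -7, -0.0812, -0.0322, 0, 0.3],
    [-3.8, -32.5, -7, -0.0812, -0.0322, 0, 0.3],
    [-3.8, -32.5, -7, -0.0812, -0.0322, 0, 0.3],
    [-3.5, -32.2, -7.2, 0, 0, 0, 0.3],
    [0, 0, 0, 0, 0, 0, 0.3],
    [0, 0, 0, 0, 0, 0, 0.3]
  ]
}}

```text
t: 19.9
position: [492.3, 70.8, 213.3]
orientation: [-3.139, 0.523, 1.948]
contact_force: [0.7, 0.8, -1.3]
width: 0.627
finger_force: 53.5
```

```bash
python3 -c "
from pin import *
rep(1.5,50.2)"
```

```text
t 19.9 TCP [492.3  70.8 213.3] F [ 0.7  0.8 -1.3] tq [0.61 0.25 0.01] w 0.627
bottom in pin frame: x 1.6 y 1.8 h 115.3  axis err x,y(rad) -0.000 -0.002 xp [-0.319  0.805 -0.5  ] yp [-0.93  -0.368  0.   ] zp [-0.184  0.465  0.866]
```

Call:
{"fn": "drive_tool", "kwargs": {
  "moves": [
    [2.1, -1, 1, 0, 0, 0, 0.3],
    [0, 0, 0, 0, 0, 0, 0.3],
    [1.6, -4.2, -7.8, 0, 0, 0, 0.3],
    [1.7, -4.2, -7.8, 0, 0, 0, 0.3],
    [1.6, -4.2, -7.8, 0, 0, 0, 0.3],
    [1.7, -4.2, -7.8, 0, 0, 0, 0.3],
    [1.7, -4.2, -7.8, 0, 0, 0, 0.3],
    [0, 0, 0, 0, 0, 0, 0.3]
  ]
}}

```text
t: 20.7
position: [503.1, 48.5, 175.4]
orientation: [-3.139, 0.524, 1.949]
contact_force: [0.1, 0.3, -1.7]
width: 0.623
finger_force: 53.4
```

```bash
python3 -c "
from pin import *
rep(1.5,50.2)"
```

```text
t 20.7 TCP [503.1  48.5 175.4] F [ 0.1  0.3 -1.7] tq [ 0.64  0.28 -0.03] w 0.623
bottom in pin frame: x -0.8 y -0.0 h 70.2  axis err x,y(rad) -0.000 -0.002 xp [-0.319  0.805 -0.5  ] yp [-0.93  -0.368  0.   ] zp [-0.184  0.465  0.866]
```

Now I'll approach the expected stop at h ≈ 53 and creep the last few millimetres.

Call:
{"fn": "drive_tool", "kwargs": {
  "moves": [
    [0.9, -2.3, -4.3, 0, 0, 0, 0.3],
    [0.9, -2.3, -4.3, 0, 0, 0, 0.3],
    [0.4, -0.9, -1.7, 0, 0, 0, 0.3],
    [0.2, -0.5, -0.9, 0, 0, 0, 0.3],
    [0.2, -0.5, -0.9, 0, 0, 0, 0.3],
    [0.2, -0.5, -0.9, 0, 0, 0, 0.3],
    [0, 0, 0, 0, 0, 0, 0.3]
  ]
}}

```text
t: 21.4
position: [506.5, 42.2, 164.0]
orientation: [3.141, 0.524, 1.948]
contact_force: [0.1, -0.4, -2.8]
width: 0.624
finger_force: 53.5
```

```bash
python3 -c "
from pin import *
rep(1.5,50.2)"
```

```text
t 21.4 TCP [506.5  42.2 164. ] F [ 0.1 -0.4 -2.8] tq [ 0.59  0.23 -0.06] w 0.624
bottom in pin frame: x -1.3 y -1.0 h 56.8  axis err x,y(rad) 0.001 0.000 xp [-0.319  0.805 -0.5  ] yp [-0.93  -0.368  0.   ] zp [-0.184  0.465  0.866]
```

Call:
{"fn": "drive_tool", "kwargs": {
  "moves": [
    [0, 0, -1.4, 0, 0, 0, 0.3],
    [0.2, -0.5, -0.9, 0, 0, 0, 0.3],
    [0.2, -0.5, -0.9, 0, 0, 0, 0.3],
    [0.1, -0.3, -0.6, 0, 0, 0, 0.3],
    [0, 0, 0, 0, 0, 0, 0.3]
  ]
}}

```text
t: 21.9
position: [506.9, 40.8, 160.1]
orientation: [-3.142, 0.524, 1.948]
contact_force: [0.8, 0.1, -0.7]
width: 0.626
finger_force: 53.5
```

```bash
python3 -c "
from pin import *
rep(1.5,50.2)"
```

```text
t 21.9 TCP [506.9  40.8 160.1] F [ 0.8  0.1 -0.7] tq [0.6  0.23 0.02] w 0.626
bottom in pin frame: x -0.6 y -0.9 h 52.6  axis err x,y(rad) 0.001 0.000 xp [-0.319  0.805 -0.5  ] yp [-0.93  -0.368  0.   ] zp [-0.184  0.465  0.866]
```

Call:
{"fn": "drive_tool", "kwargs": {
  "moves": [
    [0.2, -0.5, -0.9, 0, 0, 0, 0.3],
    [0.2, -0.5, -0.9, 0, 0, 0, 0.3],
    [0.1, -0.2, -0.4, 0, 0, 0, 0.3],
    [0, 0, 0, 0, 0, 0, 0.3],
    [0, 0, 0, 0, 0, 0, 0.3]
  ]
}}

```text
t: 22.4
position: [507.5, 39.6, 158.1]
orientation: [3.142, 0.524, 1.948]
contact_force: [-0.5, -0.2, 0.2]
width: 0.627
finger_force: 53.7
```

```bash
python3 -c "
from pin import *
rep(1.5,50.2)"
```

```text
t 22.4 TCP [507.5  39.6 158.1] F [-0.5 -0.2  0.2] tq [ 0.34  0.3  -0.07] w 0.627
bottom in pin frame: x -0.8 y -0.9 h 50.2  axis err x,y(rad) 0.001 0.000 xp [-0.319  0.805 -0.5  ] yp [-0.93  -0.368  0.   ] zp [-0.184  0.465  0.866]
```

Call:
{"fn": "drive_tool", "kwargs": {
  "moves": [
    [0.2, -0.5, -0.9, 0, 0, 0, 0.3],
    [0.2, -0.5, -0.9, 0, 0, 0, 0.3],
    [0, 0, 0, 0, 0, 0, 0.3],
    [0, 0, 0, 0, 0, 0, 0.3]
  ]
}}

```text
t: 22.8
position: [507.9, 38.7, 157.2]
orientation: [3.141, 0.525, 1.948]
contact_force: [-6.5, 2.3, 7.9]
width: 0.622
finger_force: 54.8
```

Run:
```python
from pin import *
R,p=rep(1.5,50.2); pics(R,p,1.5,50.2,"p2")
```

```text
t 22.8 TCP [507.9  38.7 157.2] F [-6.5  2.3  7.9] tq [ 0.01  1.16 -0.64] w 0.622
bottom in pin frame: x -1.3 y -1.0 h 48.9  axis err x,y(rad) 0.001 0.001 xp [-0.319  0.805 -0.5  ] yp [-0.93  -0.368  0.   ] zp [-0.184  0.465  0.866]
```

View pics/p2.png

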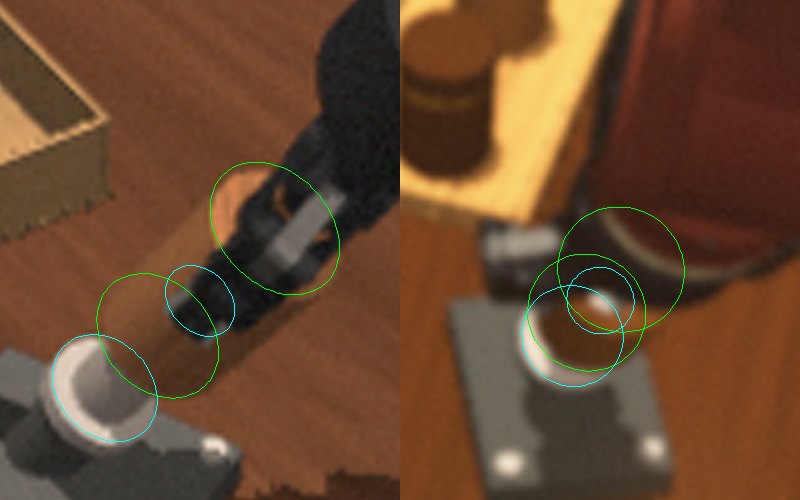

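The sleeve is stopped by the ridge with its end about 50 mm above the collar. The crop shows the bare pin foot below it, and the force rose by about 10 N, so this is sleeve_b, for rework. I'll hold, withdraw and untilt.

Call:
{"fn": "drive_tool", "kwargs": {
  "moves": [
    [0, 0, 0, 0, 0, 0, 0.3],
    [0, 0, 0, 0, 0, 0, 0.3],
    [-1.1, 2.8, 5.2, 0, 0, 0, 0.3],
    [-2.2, 5.6, 10.4, 0, 0, 0, 0.3],
    [-2.2, 5.6, 10.4, 0, 0, 0, 0.3],
    [-2.2, 5.6, 10.4, 0, 0, 0, 0.3],
    [-2.2, 5.6, 10.4, 0, 0, 0, 0.3],
    [-2.2, 5.6, 10.4, 0, 0, 0, 0.3],
    [-2.2, 5.6, 10.4, 0, 0, 0, 0.3],
    [0, 0, 10, 0.0812, 0.0322, 0, 0.3],
    [0, 0, 10, 0.0812, 0.0322, 0, 0.3],
    [0, 0, 10, 0.0812, 0.0322, 0, 0.3],
    [0, 0, 10, 0.0812, 0.0322, 0, 0.3],
    [0, 0, 0, 0.0812, 0.0322, 0, 0.3],
    [0, 0, 0, 0.0812, 0.0322, 0, 0.3],
    [0, 0, 0, 0, 0, 0, 0.3]
  ]
}}

```text
t: 24.5
position: [494.1, 73.8, 264.0]
orientation: [-3.141, -0.002, 1.945]
contact_force: [-0.1, -0.4, -1.5]
width: 0.621
finger_force: 53.5
```

Call:
{"fn": "drive_tool", "kwargs": {
  "moves": [
    [-5.5, -37.6, 0, 0, 0, 0, 0.3],
    [-5.5, -37.6, 0, 0, 0, 0, 0.3],
    [-5.5, -37.6, 0, 0, 0, 0, 0.3],
    [-5.5, -37.6, 0, 0, 0, 0, 0.3],
    [-5.5, -37.6, 0, 0, 0, 0, 0.3],
    [-5.5, -37.6, 0, 0, 0, 0, 0.3],
    [-5.5, -37.6, 0, 0, 0, 0, 0.3],
    [-5.5, -37.6, 0, 0, 0, 0, 0.3],
    [0, 0, -40, 0, 0, 0, 0.3],
    [0, 0, -40, 0, 0, 0, 0.3],
    [0, 0, -30, 0, 0, 0, 0.3],
    [0, 0, 0, 0, 0, 0, 0.3],
    [0, 0, 0, 0, 0, 0, 0.3]
  ]
}}

```text
t: 25.8
position: [449.6, -225.3, 154.7]
orientation: [-3.141, 0.001, 1.949]
contact_force: [0.9, 0.2, -0.5]
width: 0.622
finger_force: 53.5
```

Run:
```python
from h import *
st=robot.sense(); p=st["position"]; print(st["t"],p.round(1),st["orientation"].round(3),st["contact_force"].round(1))
for n in ("scene","side"):
    snap(n,"r1"+n); c=cam(n)
    # box extents predicted for centre/yaw vs recognised
    for cx,cy,yaw in ((447,-272,-.06),(452,-268,-.06)):
        C,S=np.cos(yaw),np.sin(yaw)
        e=np.array([proj(c,(cx+C*a-S*b,cy+S*a+C*b,z)) for a in(-60,60) for b in(-105,105) for z in(0,50)]); print(n,(cx,cy),np.r_[e.min(0),e.max(0)].round(1))
    print([(np.round(d["extent"],1).tolist(),round(d["confidence"],2)) for d in robot.recognise(n,"rework")[:2]],[(np.round(d["extent"],1).tolist(),round(d["confidence"],2)) for d in robot.recognise(n,"bowl")[:1]])
    e=np.array([proj(c,(p[0]+27*np.cos(t),p[1]+27*np.sin(t),4)) for t in np.linspace(0,6.3,40)]); print("foot",np.r_[e.min(0),e.max(0)].round(1))
```

```text
25.8 [ 449.6 -225.3  154.7] [-3.141e+00  1.000e-03  1.949e+00] [ 0.9  0.2 -0.5]
scene (447, -272) [253.5 119.1 341.1 197.7]
scene (452, -268) [252.6 120.5 340.5 199.5]
[([256.7, 124.9, 338.8, 197.0], 0.74)] [([268.7, 131.7, 298.3, 156.9], 0.85)]
foot [295.7 166.1 317.8 180.7]
side (447, -272) [389.6 149.1 451.8 224.1]
side (452, -268) [387.4 149.7 449.8 224.9]
[([320.7, 385.5, 341.7, 412.0], 0.75), ([386.1, 155.3, 449.4, 225.9], 0.66)] []
foot [406.7 195.5 427.2 210. ]
```

The box centre comes out near (450,-267), so the current spot is about 42 mm from the middle, clear of the bowl. Lowering.

Call:
{"fn": "drive_tool", "kwargs": {
  "moves": [
    [0, 0, -35, 0, 0, 0, 0.3],
    [0, 0, -30, 0, 0, 0, 0.3],
    [0, 0, -15, 0, 0, 0, 0.3],
    [0, 0, -10, 0, 0, 0, 0.3],
    [0, 0, -3, 0, 0, 0, 0.3],
    [0, 0, -2, 0, 0, 0, 0.3],
    [0, 0, 0, 0, 0, 0, 0.3],
    [0, 0, 0, 0, 0, 0, 0.3]
  ]
}}

```text
t: 26.9
position: [450.1, -226.1, 59.8]
orientation: [3.141, 0.001, 1.948]
contact_force: [1.0, 0.2, -0.6]
width: 0.621
finger_force: 53.5
```

Call:
{"fn": "drive_tool", "kwargs": {
  "moves": [
    [0, 0, -2, 0, 0, 0, 0.3],
    [0, 0, -1.5, 0, 0, 0, 0.3],
    [0, 0, -1, 0, 0, 0, 0.3],
    [0, 0, -1, 0, 0, 0, 0.3],
    [0, 0, 0, 0, 0, 0, 0.3],
    [0, 0, 0, 0, 0, 0, 0.3]
  ]
}}

```text
t: 27.5
position: [449.7, -226.0, 54.2]
orientation: [3.141, 0.001, 1.948]
contact_force: [-3.7, -0.2, 6.9]
width: 0.625
finger_force: 53.9
```

On the floor. Release, retreat, check.

Call:
{"fn": "drive_tool", "kwargs": {
  "moves": [
    [0, 0, 0, 0, 0, 0, 0.8],
    [0, 0, 0, 0, 0, 0, 1],
    [0, 0, 0, 0, 0, 0, 1],
    [0, 0, 0, 0, 0, 0, 1],
    [0, 0, 20, 0, 0, 0, 1],
    [0, 0, 40, 0, 0, 0, 1],
    [0, 0, 50, 0, 0, 0, 1],
    [0, 0, 50, 0, 0, 0, 1],
    [0, 30, 40, 0, 0, 0, 1],
    [0, 45, 0, 0, 0, 0, 1],
    [0, 45, 0, 0, 0, 0, 1],
    [0, 0, 0, 0, 0, 0, 1],
    [0, 0, 0, 0, 0, 0, 1]
  ]
}}

```text
t: 28.8
position: [449.8, -105.1, 253.5]
orientation: [3.141, 0.001, 1.95]
contact_force: [0.2, -0.2, 0.1]
width: 0.996
finger_force: 0.0
```

Run:
```python
from h import *
st=robot.sense(); print(st["t"],st["position"].round(1),st["contact_force"].round(1))
P={"tray":((613.5,-279),6),"rework":((450,-226),4)}
for n in ("scene","side"):
    snap(n,"f"+n); c=cam(n); D=robot.recognise(n,"sleeve_a")
    for k,(q,z0) in P.items():
        e=np.array([proj(c,(q[0]+27*np.cos(t),q[1]+27*np.sin(t),z)) for t in np.linspace(0,6.3,40) for z in (z0,z0+90)]); e=np.r_[e.min(0),e.max(0)]
        d=min(D,key=lambda d:np.abs(np.array(d["extent"])-e).sum()); print(n,k,e.round(1),np.round(d["extent"],1),round(d["confidence"],2))
    for q in ("done_caddy","bowl"): print(q,[np.round(d["extent"]).tolist() for d in robot.recognise(n,q)[:2]])
```

```text
28.8 [ 449.8 -105.1  253.5] [ 0.2 -0.2  0.1]
scene tray [219.8 150.8 248.8 196.2] [220.9 155.2 247.5 199.4] 0.94
scene rework [293.8 136.2 317.5 180.6] [294.5 136.9 320.5 179.3] 0.84
done_caddy [[238.0, 183.0, 268.0, 222.0]]
bowl [[269.0, 135.0, 299.0, 158.0]]
side tray [350.8 146.1 372.6 184.9] [351.1 145.4 369.8 184.2] 0.66
side rework [406.6 170.1 432.  209.7] [407.  170.1 431.6 208.8] 0.9
done_caddy [[341.0, 180.0, 361.0, 212.0]]
bowl [[413.0, 162.0, 437.0, 177.0]]
```

Both sleeves stand where predicted and the bystanders haven't moved, so I'm handing the job in.

```bash
python3 -c "
from rig import robot
print(robot.finish_job())"
```

```text
the job is handed in; nothing more can be done
None
```

Job handed in at about 29 s; no verdict came back. sleeve_a went fully home on the collar and stands in the tray, and sleeve_b stopped at its ridge about 50 mm short and stands in the rework box, with no bystander seen to move in the camera checks.

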